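# Clamp the glued carton with the cam lever

## Robot

A 7-joint arm with a two-finger parallel gripper is mounted at the origin on a cart in front of the work surface, level with it; the furniture and walls round the work are solid. World frame = base frame: x ahead of the robot, y to its left, z up, the work surface at z = 0. Lengths are in m, angles in rad, forces in N, time in s.
With the tool pointing down it reaches from about 0.4 to 0.85 m from the base axis. Payload 10.4 kg.
Tool frame: the origin (TCP) lies midway between the tips of the shut fingers; the grasp point (between the pads) lies 19 mm behind it (manip.grasp_offset is the distance from the TCP to the grasp point, in m); z points along the fingers, y is the line along which they close (so a half turn about z gives the same grasp; the last joint's range is limited). The gripper opens to 85 mm and grips with 20 to 120 N. Pads are 22 mm wide; open, the fingers measure 114 mm over their backs; the gripper's body (76 mm by 85 mm) begins 54 mm behind the grasp point. The pads swing forward as they close: fully open they stand 13 mm farther back than shut.
Start: joints at [1.225, 0.332, -0.065, 1.46, 0.022, 1.35, -0.088], TCP at [0.198, -0.593, 0.231] pointing down, gripper open.
Joint ranges: [-2.6, 2.6], [-0.5, 2.12], [-1.47, 1.34], [0.16, 2.42], [-1.27, 4.41], [0.06, 2.06], [-2.6, 2.6]. Speed limits (rad/s): [2.22, 2.22, 2.79, 2.79, 3.14, 3.14, 3.14].

## Interface

Orientations are given as a unit quaternion [x, y, z, w].
In Python, from workcell import manip, eyes, get_obs, hand_in gives the robot as it stands (manip), with the cameras (eyes), the readings as plain functions and the job as plain functions.
- The arm moves only by the tool jog_arm, called after ">>>" as name(argument=value, ...), one argument or row to a line, values as JSON. Schema: {"type":"object","properties":{"increments":{"type":"object","properties":{"rx":{"type":"array","items":{"type":"number"},"minItems":1,"maxItems":20},"ry":{"type":"array","items":{"type":"number"},"minItems":1,"maxItems":20},"rz":{"type":"array","items":{"type":"number"},"minItems":1,"maxItems":20},"dx":{"type":"array","items":{"type":"number"},"minItems":1,"maxItems":20},"dy":{"type":"array","items":{"type":"number"},"minItems":1,"maxItems":20},"dz":{"type":"array","items":{"type":"number"},"minItems":1,"maxItems":20},"aperture":{"type":"array","items":{"type":"number"},"minItems":1,"maxItems":20}},"additionalProperties":false,"required":["rx","ry","rz","dx","dy","dz","aperture"]},"force":{"type":"number"},"only":{"type":"string"},"quiet":{"type":"boolean"},"lines":{"type":"string"}},"required":["increments"],"additionalProperties":false}. increments is an object with one list for each field, all of the same length, 1 to 20, a row being the entries at one place: rx, ry, rz (a rotation vector in parts of the range, where 1.0 means 4 rad), dx, dy, dz (the shift in shares of 1 m (1.0 is 1 m)), aperture (the opening from 0.0 (shut) to 1.0 (fully open)); each row is the pose to reach, as a shift and turn from the pose commanded when the call began, along the tool's axes at that moment; what a row does not reach only later rows make up. A row lasts 1/8 s, in which the tool goes at most 0.0625 m and 0.188 rad, less where a joint would pass 70% of its speed; a pose out of reach is approached as far as the arm can. The fingers move at their own pace and stop on an object; force is the grip in N (left out, the last holds). Time passes only in rows, so rows that do not move let the fingers close. The tool returns the time, the measured TCP pose, the force, the opening and the grip force at its end. only (a regular expression) keeps the lines of the reply that match it, lines (a string "A,B") keeps lines A to B, and quiet returns only ok. No shift or turn number may pass 1 either way. Input that does not fit is refused with a message, and nothing moves.
- get_obs(): the state, without advancing time (a new reading comes with each control period).
- eyes.camera(name): name is "scene" or "top" or "wrist"; returns the picture (400x640x3 uint8, blue, green, red); there is no depth.
- eyes.calibration(name): a dict with "fx", "fy", "cx", "cy" (pixels), "world_from_camera" (4x4, takes a point from camera to world coordinates); the wrist camera has in their place "tool_from_camera" (4x4, takes a point from camera to tool coordinates, whose origin is the TCP and whose axes are the flange's). Camera axes: x right, y up, looking along -z (the intrinsics and any distortion apply to the point x, -y, -z); pixel columns grow to the right and rows downward; lengths in m; the calibration is good to about 2 mm. A picture is of the moment at which its call begins: read the wrist's pose just before it. calibration takes no time and is no camera call.
- hand_in(): hands the job in; it is judged then, once.
The state is a dict: "clock": time; "joint_pos": joint angles; "joint_velocities": joint speeds; "tau": joint torques, N m; "position": TCP position; "ee_rot": TCP orientation; "ft_force": force on the tool from outside, world axes, zero at the start; "torque": the same for the moment, N m; "grip_width": opening from 0.0 (shut) to 1.0 (fully open); "grasp_force": force on a finger pad.
Only numpy, scipy, OpenCV 4.12 (cv2) and the standard library are available. Lean on these libraries where they do the work, as an engineer would, in place of code of your own. Each camera call takes 0.05 s, during which the arm holds its last target. There are 200 camera calls.

## Task

The carton lying in one of the two clamping fixtures has just been glued and must be held while it sets. Swing the cam lever of that fixture down past its centre until it snaps fully shut and stays there, with the carton still seated in its nest. Leave the lever of the other, empty fixture standing open.

Things in the scene. Friction and masses are not known exactly. Their poses are not given: they have to be found in the camera images.
- fixture_a: Clamping fixture that holds the carton; its empty twin stands on the other side (sides vary). Fixed. Origin: underside, mid-nest; z up, x to its post, which stands to the left as the robot sees it. Plate x -65..90, y +-75 mm. Grey post x 62..86 mm, arm over the nest x -26..86, y +-22, z 78..96 mm; dark cheeks on it carry the lever (x +-17, y +-18, top z 129). A sprung pad below presses the carton.
- lever_a (a joint): Cam lever of the fixture with the carton, rad. Hinge along the fixture's y through its point (0, 0, 115 mm). Straight, 120 mm long from the hinge; its outer 60 mm is a round black grip, 18 mm in diameter. 0 = open, almost upright; 1.5 = shut, level, pointing to the fixture's -x (to the robot's right). Angle above level = 1.5 - value.
- lever_b (a joint): Same lever on the empty twin, same values; leave it open. Behaviour of both: a spring drives a lever back to 0 if let go below 1.05 and snaps it on to 1.5 above 1.05; passing the centre takes about 4 to 6 N, at right angles on the grip.
- carton: Closed green and white folding carton, 83 x 122 x 39 mm, lying flat in the nest of the loaded fixture, on its base plate, its 122 mm side along the fixture's y. Loose. Origin: centre of its underside.

How it is judged:
By the outcome, as a careful person would: the job done as asked, in the order asked, and still so for the second after the job is handed in, with the robot touching nothing.
It also fails if it takes over 32 s, if anything falls off the work surface, if the arm or the gripper's body presses on something with over 40 N, if the wrist force passes 120 N, or if a joint passes its speed limit or range.

## Working session

There is one attempt and no reset: what is moved stays moved. The work goes in short steps, Python scripts to look and compute and a tool call to move; the robot and the scene stay as the last step left them, time stands still between calls to the robot, and variables do not carry over. Pictures are saved under pics/ and viewed, at most 10 in all, crops included, and the job is handed in when it is done.

```bash
ls; mkdir -p pics; python3 - <<'E'
from workcell import manip, eyes, get_obs, hand_in
import cv2,numpy as np
np.set_printoptions(precision=4,suppress=True)
o=get_obs();print(o)
for n in ("scene","top"):
    cv2.imwrite(f"pics/{n}0.png",eyes.camera(n)); print(n,eyes.calibration(n))
E
```

```text
pics
workcell.py
{'clock': 0.0, 'joint_pos': array([ 1.2254,  0.3328, -0.0647,  1.4609,  0.0216,  1.3499, -0.0885]), 'joint_velocities': array([ 0.0013, -0.0008, -0.0007,  0.0005,  0.0007, -0.0006, -0.0007]), 'tau': array([ -0.0011, -62.5456,   0.0483, -39.1614,   0.016 ,   0.0098,
        -0.    ]), 'position': array([ 0.1982, -0.5924,  0.2305]), 'ee_rot': array([ 0.987 ,  0.1607, -0.0001, -0.0007]), 'ft_force': array([-0.206 , -0.1117,  0.4966]), 'torque': array([-0.0105,  0.0303, -0.024 ]), 'grasp_force': 0.0, 'grip_width': 1.0002129291844781}
scene {'fx': 451.16812016595935, 'fy': 451.16812016595935, 'cx': 317.3692116720097, 'cy': 198.54316683578844, 'world_from_camera': array([[-0.8721,  0.2775, -0.403 ,  0.0875],
       [-0.4891, -0.4686,  0.7357,  0.726 ],
       [ 0.0154,  0.8387,  0.5444,  0.6458],
       [ 0.    ,  0.    ,  0.    ,  1.    ]])}
top {'fx': 452.653435691328, 'fy': 452.653435691328, 'cx': 322.52501741217435, 'cy': 203.53554134596928, 'world_from_camera': array([[ 0.0078,  0.9953, -0.0962,  0.4   ],
       [-0.9999,  0.0084,  0.0056,  0.0139],
       [ 0.0064,  0.0962,  0.9953,  1.0711],
       [ 0.    ,  0.    ,  0.    ,  1.    ]])}
```

View pics/scene0.png

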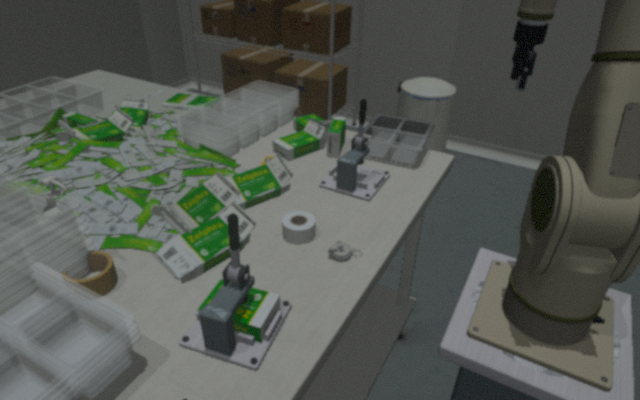

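View pics/top0.png

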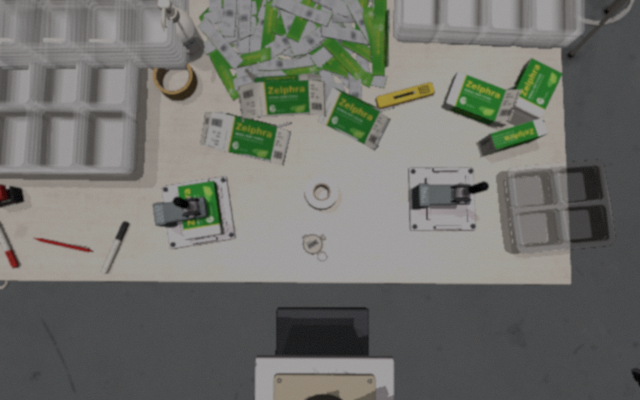

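The carton is in the left fixture (top image, plate around (198,212)). Its twin is at (442,198), and its lever is upright. I'll zoom in on the loaded one.

```bash
python3 - <<'E'
import cv2,numpy as np
a=cv2.imread("pics/top0.png")[165:265,140:260]; b=cv2.imread("pics/scene0.png")[200:365,170:305]
a=cv2.resize(a,(480,400),interpolation=2); b=cv2.resize(b,None,fx=2.4,fy=2.4,interpolation=2)
b=cv2.resize(b,(320,400)) if 0 else b[:400,:320]
cv2.imwrite("pics/c.png",np.hstack([a,cv2.copyMakeBorder(b,0,400-b.shape[0],0,320-b.shape[1],0)]))
E
```

```text
(no output)
```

View pics/c.png

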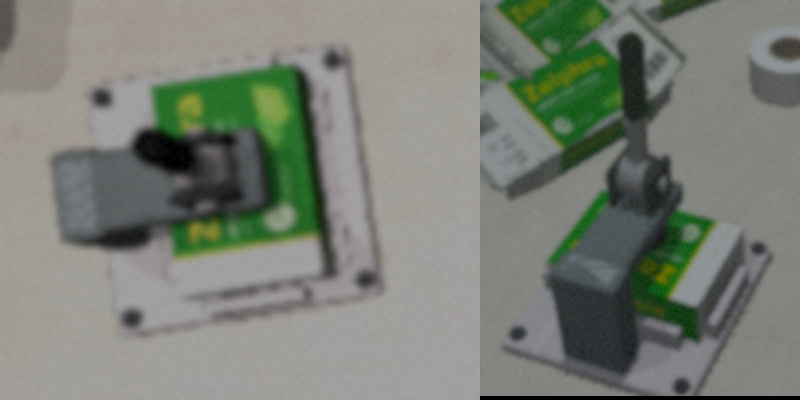

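```bash
cat > h.py <<'E'
import numpy as np
from scipy.spatial.transform import Rotation as R
from scipy.optimize import least_squares
from workcell import manip, eyes, get_obs, hand_in
np.set_printoptions(precision=4,suppress=True)
def proj(n,P):
    c=eyes.calibration(n);T=np.linalg.inv(c["world_from_camera"])
    p=np.atleast_2d(P)@T[:3,:3].T+T[:3,3]
    return np.c_[c["cx"]+c["fx"]*p[:,0]/-p[:,2],c["cy"]-c["fy"]*p[:,1]/-p[:,2]]
def fix(q,P): # fixture->world
    return np.atleast_2d(P)@R.from_euler('z',q[2]).as_matrix().T+[q[0],q[1],0]
def lev(v,r=.12,y=0): a=1.5-v; return [-r*np.cos(a),y,.115+r*np.sin(a)]
E
python3 - <<'E'
from h import *
C=np.array([[92,84],[348,47],[383,290],[119,335]])/4+[140,165]
for z in (.006,.012):
    K=np.array([[.09,-.075,z],[-.065,-.075,z],[-.065,.075,z],[.09,.075,z]])
    s=least_squares(lambda q:(proj("top",fix(q,K))-C).ravel(),[.45,.3,1.57])
    q=s.x;print(z,q,s.fun)
    L=fix(q,[lev(0),lev(0,0),[.062,-.022,.096],[.086,.022,.096],[-.026,.022,.096]])
    print(L); t=(proj("top",L)-[140,165])*4; print(t); print((proj("scene",L)-[170,200])*2.4+[480,0])
c=eyes.calibration("wrist");print(c)
E
```

```text
0.006 [0.4825 0.2866 1.7331] [-0.6944 -0.1838  0.285  -0.833   0.1131  1.0051  0.2934 -0.02  ]
[[0.4838 0.2782 0.2347]
 [0.4825 0.2866 0.115 ]
 [0.4941 0.3513 0.096 ]
 [0.4469 0.3679 0.096 ]
 [0.4649 0.2574 0.096 ]]
[[149.6157 142.9317]
 [204.3917 168.5283]
 [ 95.0261 149.0575]
 [ 60.4618 236.375 ]
 [267.5066 204.4725]]
[[631.7833  34.4673]
 [640.428  178.5609]
 [570.1246 249.6456]
 [609.2024 292.8058]
 [686.2472 182.5614]]
0.012 [0.482 0.285 1.733] [-0.9    -0.3379  0.4452 -1.042   0.324   1.1497  0.129   0.1832]
[[0.4834 0.2766 0.2347]
 [0.482  0.285  0.115 ]
 [0.4937 0.3497 0.096 ]
 [0.4464 0.3663 0.096 ]
 [0.4645 0.2558 0.096 ]]
[[153.0518 143.902 ]
 [207.403  169.379 ]
 [ 97.9732 149.8899]
 [ 63.4214 237.2142]
 [270.4662 205.3095]]
[[633.839   33.4568]
 [642.3169 177.4393]
 [572.1919 248.3778]
 [611.3052 291.421 ]
 [688.0197 181.4697]]
{'fx': 338.52645159522984, 'fy': 338.52645159522984, 'cx': 317.84230682701565, 'cy': 196.47732819881782, 'tool_from_camera': array([[ 0.001 ,  0.9651,  0.2619,  0.0671],
       [ 1.    , -0.001 , -0.0004,  0.0001],
       [-0.0001,  0.2619, -0.9651, -0.1427],
       [ 0.    ,  0.    ,  0.    ,  1.    ]])}
```

```bash
python3 - <<'E'
from h import *
o=get_obs();r=R.from_quat(o["ee_rot"])
W=np.array([[.35,-.45,.34],[.45,-.2,.34],[.47,.1,.34]])
q=[.4825,.286,1.733]
W=np.r_[W,fix(q,[.06,0,.34])]
print(W,(W-o["position"])@r.as_matrix())
a=q[2]+np.pi  # push dir = fixture -x; tool x along fixture +x or -x
for s in (0,np.pi):
    ang=q[2]+s; X=np.array([np.cos(ang),np.sin(ang),0]);Z=np.array([0,0,-1.]);Y=np.cross(Z,X)
    print((r.inv()*R.from_matrix(np.c_[X,Y,Z])).as_rotvec())
E
```

```text
[[ 0.35   -0.45    0.34  ]
 [ 0.45   -0.2     0.34  ]
 [ 0.47    0.1     0.34  ]
 [ 0.4728  0.3452  0.34  ]] [[ 0.1892 -0.087  -0.1093]
 [ 0.3633 -0.2924 -0.109 ]
 [ 0.4774 -0.5706 -0.1087]
 [ 0.5579 -0.8022 -0.1084]]
[-0.001  -0.0008 -1.4102]
[-0.0009  0.0011  1.7313]
```

The rows are not in the units I measure in: turns go in shares of 4 rad. I convert before sending: -1.41 rad / 4 = -0.3525.

>>> jog_arm(
  increments={"rx": [0, 0, 0, 0, 0, 0, 0, 0, 0, 0, 0, 0, 0, 0, 0, 0, 0, 0, 0, 0], "ry": [0, 0, 0, 0, 0, 0, 0, 0, 0, 0, 0, 0, 0, 0, 0, 0, 0, 0, 0, 0], "rz": [-0.0375, -0.075, -0.1125, -0.15, -0.175, -0.2, -0.225, -0.25, -0.275, -0.3, -0.325, -0.3525, -0.3525, -0.3525, -0.3525, -0.3525, -0.3525, -0.3525, -0.3525, -0.3525], "dx": [0.05, 0.1, 0.145, 0.19, 0.233, 0.276, 0.32, 0.363, 0.386, 0.409, 0.432, 0.455, 0.478, 0.498, 0.518, 0.538, 0.558, 0.558, 0.558, 0.558], "dy": [-0.02, -0.04, -0.065, -0.087, -0.138, -0.19, -0.24, -0.292, -0.348, -0.404, -0.46, -0.515, -0.571, -0.629, -0.687, -0.745, -0.802, -0.802, -0.802, -0.802], "dz": [-0.05, -0.08, -0.109, -0.109, -0.109, -0.109, -0.109, -0.109, -0.109, -0.109, -0.109, -0.109, -0.109, -0.109, -0.109, -0.109, -0.109, -0.109, -0.109, -0.109], "aperture": [0, 0, 0, 0, 0, 0, 0, 0, 0, 0, 0, 0, 0, 0, 0, 0, 0, 0, 0, 0]},
  force=60,
)

```text
clock: 2.6
position: [0.4739, 0.3432, 0.3404]
ee_rot: [0.649, 0.761, -0.0, 0.001]
ft_force: [0.5, -0.6, -0.1]
grip_width: -0.003
grasp_force: 0.0
```

```bash
python3 - <<'E'
from h import *
import cv2
cv2.imwrite("pics/s1.png",eyes.camera("scene"))
q=[.4825,.286,1.733]
o=get_obs();r=R.from_quat(o["ee_rot"]);print(o["clock"],o["joint_pos"],r.as_matrix())
W=[[.06,0,.34],[.06,0,.215],[.03,0,.215]]
for al in (1.5,1.3,1.1,.9,.7,.5,.35,.2,.1,0):
    W.append([-.1*np.cos(al)+.009*np.sin(al)+.011,0,.115+.1*np.sin(al)+.009*np.cos(al)])
W=np.array(W);print(np.c_[W,(fix(q,W)-o["position"])@r.as_matrix()])
E
```

```text
2.65 [ 0.0396  0.3503 -0.9806  1.3472  0.2905  1.5929 -0.7461] [[-0.1584  0.9874  0.001 ]
 [ 0.9874  0.1584 -0.0009]
 [-0.001   0.0008 -1.    ]]
[[ 0.06    0.      0.34    0.0022 -0.0008  0.0005]
 [ 0.06    0.      0.215   0.0023 -0.0009  0.1255]
 [ 0.03    0.      0.215  -0.0277 -0.0008  0.1256]
 [ 0.0129  0.      0.2154 -0.0447 -0.0007  0.1252]
 [-0.0071  0.      0.2138 -0.0647 -0.0007  0.1269]
 [-0.0263  0.      0.2082 -0.084  -0.0006  0.1324]
 [-0.0441  0.      0.1989 -0.1017 -0.0006  0.1417]
 [-0.0597  0.      0.1863 -0.1173 -0.0005  0.1544]
 [-0.0724  0.      0.1708 -0.1301 -0.0005  0.1698]
 [-0.0799  0.      0.1577 -0.1374 -0.0005  0.1829]
 [-0.0852  0.      0.1437 -0.1428 -0.0005  0.197 ]
 [-0.0876  0.      0.1339 -0.1452 -0.0005  0.2068]
 [-0.089   0.      0.124  -0.1466 -0.0005  0.2167]]
```

>>> jog_arm(
  increments={"rx": [0, 0, 0, 0, 0, 0, 0, 0, 0, 0], "ry": [0, 0, 0, 0, 0, 0, 0, 0, 0, 0], "rz": [0, 0, 0, 0, 0, 0, 0, 0, 0, 0], "dx": [0.002, 0.002, 0.002, -0.028, -0.045, -0.055, -0.065, -0.075, -0.084, -0.084], "dy": [0, 0, 0, 0, 0, 0, 0, 0, 0, 0], "dz": [0.06, 0.115, 0.125, 0.125, 0.125, 0.126, 0.127, 0.13, 0.132, 0.132], "aperture": [0, 0, 0, 0, 0, 0, 0, 0, 0, 0]},
)

```text
clock: 3.9
position: [0.4867, 0.2611, 0.2079]
ee_rot: [0.648, 0.762, -0.0, 0.0]
ft_force: [0.8, 3.5, 1.9]
grip_width: -0.002
grasp_force: 1.7
```

```bash
python3 - <<'E'
from h import *
import cv2
a=eyes.camera("scene")[170:370,150:350];b=eyes.camera("top")[150:270,130:270]
cv2.imwrite("pics/s2.png",np.hstack([cv2.resize(a,(400,400)),cv2.resize(b,(400,400))]))
print(get_obs()["ft_force"])
E
```

```text
[1.3468 3.9912 1.483 ]
```

View pics/s2.png

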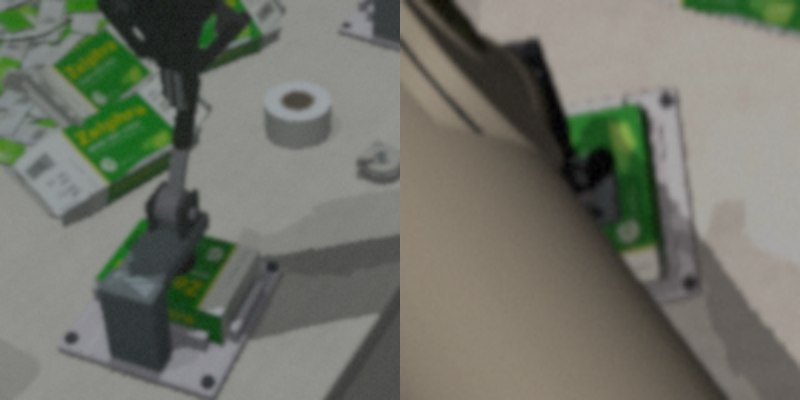

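The fingers touch the grip, the lever is moving and the push is about 4 N. I'll carry on round the arc.

>>> jog_arm(
  increments={"rx": [0, 0, 0, 0, 0, 0, 0, 0, 0, 0, 0, 0, 0, 0], "ry": [0, 0, 0, 0, 0, 0, 0, 0, 0, 0, 0, 0, 0, 0], "rz": [0, 0, 0, 0, 0, 0, 0, 0, 0, 0, 0, 0, 0, 0], "dx": [-0.009, -0.018, -0.026, -0.033, -0.04, -0.046, -0.05, -0.053, -0.056, -0.059, -0.061, -0.062, -0.062, -0.062], "dy": [0, 0, 0, 0, 0, 0, 0, 0, 0, 0, 0, 0, 0, 0], "dz": [0.004, 0.009, 0.015, 0.022, 0.03, 0.038, 0.045, 0.051, 0.058, 0.065, 0.072, 0.078, 0.082, 0.082], "aperture": [0, 0, 0, 0, 0, 0, 0, 0, 0, 0, 0, 0, 0, 0]},
)

```text
clock: 5.75
position: [0.4965, 0.2008, 0.1261]
ee_rot: [0.648, 0.762, -0.0, -0.0]
ft_force: [-0.0, -0.2, 1.0]
grip_width: -0.003
grasp_force: 0.0
```

```bash
python3 - <<'E'
from h import *
import cv2
a=eyes.camera("scene")[170:370,150:350]
cv2.imwrite("pics/s3.png",cv2.resize(a,(400,400)))
E
```

```text
(no output)
```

View pics/s3.png

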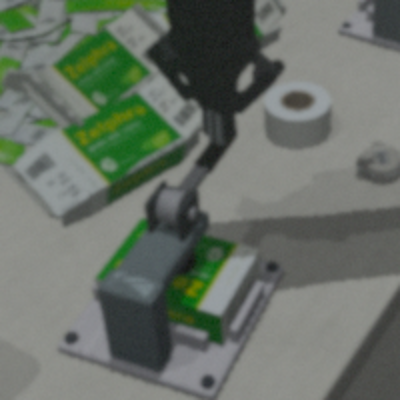

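The lever looks about level. I'll press 4 mm more to be sure it is shut, then retreat straight up and away.

>>> jog_arm(
  increments={"rx": [0, 0], "ry": [0, 0], "rz": [0, 0], "dx": [0, 0], "dy": [0, 0], "dz": [0.003, 0.004], "aperture": [0, 0]},
)

```text
clock: 6.05
position: [0.4972, 0.2011, 0.1236]
ee_rot: [0.648, 0.762, 0.0, 0.001]
ft_force: [-5.1, -1.8, 18.0]
grip_width: 0.002
grasp_force: 8.9
```

>>> jog_arm(
  increments={"rx": [0, 0, 0, 0, 0, 0, 0, 0, 0], "ry": [0, 0, 0, 0, 0, 0, 0, 0, 0], "rz": [0, 0, 0, 0, 0, 0, 0, 0, 0], "dx": [0, 0, 0, 0, -0.06, -0.12, -0.18, -0.24, -0.24], "dy": [0, 0, 0, 0, 0, 0, 0, 0, 0], "dz": [-0.04, -0.09, -0.15, -0.2, -0.2, -0.2, -0.2, -0.2, -0.2], "aperture": [0, 0, 0, 0, 0, 0, 0, 0, 0]},
)

```text
clock: 7.18
position: [0.5355, -0.042, 0.3216]
ee_rot: [0.651, 0.759, -0.001, -0.0]
ft_force: [-0.5, 0.6, 1.3]
grip_width: -0.003
grasp_force: 0.0
```

```bash
python3 - <<'E'
from h import *
import cv2
S=eyes.camera("scene");T=eyes.camera("top")
a=S[170:370,150:350];b=T[150:270,130:270]
cv2.imwrite("pics/s4.png",np.hstack([cv2.resize(a,(400,400)),cv2.resize(b,(400,400))]))
cv2.imwrite("pics/s5.png",S)
q=[.4825,.286,1.733]
for v in (1.5,1.3): print((proj("scene",fix(q,lev(v)))-[150,170])*2,(proj("top",fix(q,lev(v)))-[130,150])*[400/140,400/120]+[400,0])
E
```

```text
[[234.3722 128.4385]] [[735.99   161.6104]]
[[232.142  109.7899]] [[727.5042 158.0771]]
```

View pics/s4.png

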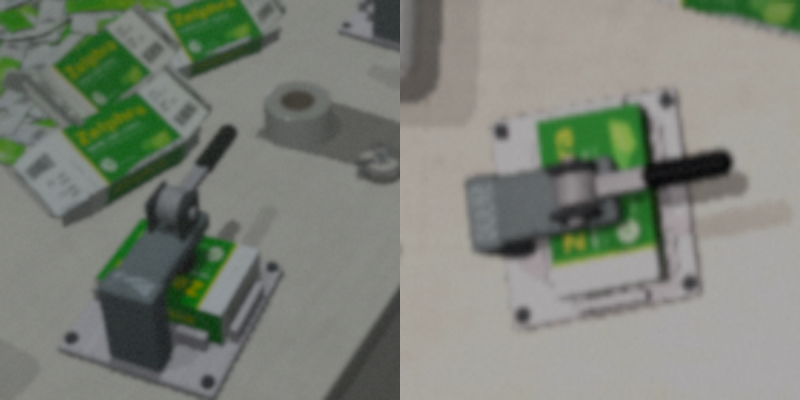

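View pics/s5.png

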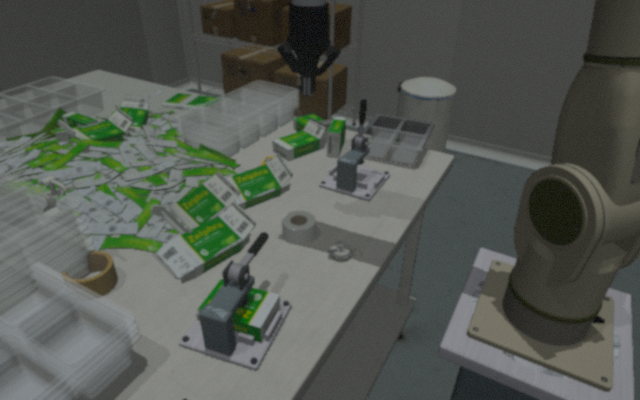

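The lever tip is at (232,129) in the scene crop. That matches the shut prediction of (234,128), against (232,110) for 1.3 rad. The carton hasn't moved, and the twin's lever is still upright at (362,110).

```bash
python3 -c "
from workcell import manip, eyes, get_obs, hand_in
print(hand_in())"
```

```text
the job is handed in; nothing more can be done
None
```

The cam lever on the loaded fixture is snapped fully shut with the carton still seated, the empty fixture's lever is still open, the robot is clear of everything, and the job is handed in at about 7 s of the 32 s allowed.

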